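Open the sample reader's sprung lid

TASK

Press down the green release tab on the front of the white sample reader so that its black lid springs up by itself, then push the lid back until it is fully open and leave it standing open. Leave the orange cassette in the reader's well, and leave the bottle, jar and tip box around the reader where they stand. Nothing needs to be gripped.

Things in the scene. Friction and masses are not known exactly. Their poses are not given: they have to be found in the camera images.
- reader: White benchtop sample reader, fixed to the bench. The white hull measures 175 (x) x 170 (y) mm, its top is 70 mm above the bench. Origin on the bench surface; the hull spans x -75 to +100 mm and y -85 to +85 mm from it. Its -x side is the front, with the green tab; the lid hinge is towards +x; z up. It may be turned up to about 20 degrees.
- tab (a joint): Rocking angle of the green release tab, rad: 0 at rest, 0.30 at its stop. It grows as the tab is pressed down. It must go past about 0.13 to 0.15 (6 mm down at tab_press) to free the lid; it takes 2 to 4 N there, and springs back when let go.
- tab_press (a point): Middle of the flat top face of the green tab, which juts 50 mm out in front of the hull and is 42 mm wide (along the reader's y). At rest it is 62 mm above the bench, at reader x -105 mm, y 0. Press straight down here; the point moves with the tab and goes down 12 mm at its stop. The clear part of the top face reaches from 20 mm in front of this point to 30 mm behind it; there the latch arm, 20 mm wide, stands up to 83 mm above the bench.
- lid (a joint): Opening angle of the lid, rad: 0 shut and latched, about 1.05 where its spring leaves it once released (within about a second), 1.57 upright, 1.92 at its stop, fully open. The spring only acts up to 1.05; from there up to upright the lid would fall back on to the spring, past upright it falls on open by itself, slowly, and stays. It is damped and light: pushing at its free edge takes less than 2 N at 0.5 rad/s.
- lid_edge (a point): Middle of the free (front) edge of the black lid, on its underside, 115 mm from the hinge. The lid is 115 mm long, 110 mm wide and 10 mm thick, and weighs about 0.12 kg. Shut, this point is 72 mm above the bench at reader x -60 mm; a steel tongue 20 mm wide sticks out 6 mm further, to 121 mm from the hinge. Sprung up, it is about 175 mm above the bench, upright 193 mm; the underside then faces the front.
- lid_hinge (a point): Middle of the lid's hinge axis, 78 mm above the bench at reader x +55 mm, y 0; the axis runs along the reader's y.
- cassette: Orange sample cassette lying loose in the reader's well under the lid, 62 x 56 x 14 mm with a grip bar on top up to 24 mm; origin at the centre of its underside, about 38 mm above the bench. To stay where it is.
- bottle: Loose glass bottle with blue cap, diameter 48 mm, 100 mm tall; origin at the centre of its underside. Bystander.
- jar: Loose white jar with yellow cap, diameter 42 mm, 55 mm tall; origin at the centre of its underside. Bystander.
- tip_box: Loose blue tip box with white top, 55 x 75 x 48 mm; origin at the centre of its underside. Bystander.

How it is judged (in metres and radians):
On the way, in this order (a step that is already met when the one before it is completed fails the run):
1. the green tab is pressed down while the lid is still low (value of joint tab above 0.08 rad and value of joint lid below 0.6 rad).
2. the lid has sprung part way up by itself (value of joint lid between 0.9 and 1.4 rad), for 0.1 s.
3. the lid is pushed past upright to fully open (value of joint lid above 1.8 rad), for 0.2 s.
At the end, for the whole second after the job is handed in: The lid stands open at 1.8 rad or more (stop at 1.92) and at rest, the tab has sprung back (below 0.05 rad), and the cassette, bottle, jar and tip box are within 20 mm of where they began (value of joint lid above 1.8 rad and velocity of joint lid between -0.05 and 0.05 rad/s and value of joint tab below 0.05 rad and distance of each of cassette, bottle, jar, tip_box from where it was at the start of the episode below 0.02 m); the robot touches nothing.
It fails at once if the cassette is shifted, lifted or carried more than 20 mm from its place (distance of cassette from where it was at the start of the episode above 0.02 m).
It fails at once if the bottle is shifted, lifted or carried more than 20 mm from its place (distance of bottle from where it was at the start of the episode above 0.02 m).
It fails at once if the jar is shifted, lifted or carried more than 20 mm from its place (distance of jar from where it was at the start of the episode above 0.02 m).
It fails at once if the tip box is shifted, lifted or carried more than 20 mm from its place (distance of tip_box from where it was at the start of the episode above 0.02 m).
It fails at once if one of them is tipped more than 0.3 rad (angle between any of cassette, bottle, jar, tip_box's own z axis and vertical above 0.3 rad).
It also fails if it takes over 45 s, if anything falls off the work surface, if the arm or the gripper's body presses on something with over 40 N, if the wrist force passes 120 N, or if a joint passes its speed limit or range.

ROBOT

A 6-joint arm with a two-finger parallel gripper is mounted at the origin on the work surface. World frame = base frame: x ahead of the robot, y to its left, z up, the work surface at z = 0. Lengths are in mm, angles in degrees, forces in N, time in s.
With the tool pointing down it reaches from about 300 to 850 mm from the base axis. Payload 4.2 kg.
Tool frame: the origin (TCP) lies between the finger pads; the fingertips stand 22 mm ahead of it and the grasp point (between the pads) lies 3 mm ahead of it; z points along the fingers, y is the direction in which the jaws open and shut (so a half turn about z gives the same grasp; the last joint's range is limited). The gripper opens to 91 mm and grips with 3 to 60 N. Pads are 32 mm wide; open, the fingers measure 118 mm over their backs; the gripper's body (76 mm by 178 mm) begins 60 mm behind the grasp point.
Start: joints at [-67.093, 18.312, 89.639, -0, 72.044, -1.146], TCP at [234.361, -525.086, 235.976] pointing down, gripper open.
Joint ranges: [-177.97, 177.97], [-48.28, 115.42], [12.27, 149.76], [-77.06, 257.06], [2.81, 150.46], [-146.56, 146.56]. Speed limits (degrees/s): [147.25, 147.25, 180, 180, 180, 180].

INTERFACE

Orientations are given as [roll, pitch, yaw] about the fixed x, y, z axes, in that order (R = Rz(yaw) Ry(pitch) Rx(roll)).
In Python, from workcell import telemetry, cams, env gives the robot as it stands.
- The arm moves only by the shell command python3 -m inch 'ROWS' [FORCE]. ROWS is JSON, a list of rows, each an object of numbers: "x", "y", "z": the shift along the tool's x, y, z in cm; "yaw": the turn about the tool's z in units of 5 degrees (1.0 is 5 degrees); "gripper": the gripper's target within -1 to 1 (fully open at 1, half-way at 0, shut at -1). A call has 1 to 12 rows; each row shifts and turns the commanded pose from where the row before left it, along the tool's axes as they then stand; what a row does not reach is not made up. A row lasts 1/12 s, in which the tool goes at most 41.7 mm and 7.16 degrees, less where a joint would pass 70% of its speed; a pose out of reach is approached as far as the arm can. A call is refused whole if a number of a shift passes 4.17 or a number of a turn 1, either way. A call with a gripper value outside its range is refused whole. The fingers move at their own pace and stop on an object; FORCE is the grip in N (left out, the last holds). Time passes only in rows, so rows that do not move let the fingers close. It gives the time, the measured TCP pose, the force and the opening at its end, in the units of the state.
- telemetry.state(): the state, without advancing time (a new reading comes with each control period).
- cams.grab_frame(name): name is "scene" or "side" or "wrist"; returns a dict with "pixels" (400x640x3 uint8, red, green, blue), "mtx" (3x3 intrinsics, pixels), "distortion" ([k1, k2, p1, p2, k3] as OpenCV has them; the pictures are not rectified), "rvec" (rotation vector, rad) and "tvec" (3), from world to camera coordinates, as OpenCV has them. Camera axes: x right, y down, z forward; pixel columns grow to the right and rows downward; lengths in mm; the calibration is good to about 2 mm. A picture is of the moment at which its call begins. There is no depth.
- env.job_done(): hands the job in, once; it reports no verdict.
The state is a dict: "time_s": time; "qpos": joint angles; "qvel": joint speeds; "effort": joint torques, N m; "ee_pos": TCP position; "ee_rot": TCP orientation; "force": force on the tool from outside, world axes, zero at the start; "torque": the same for the moment, N m; "gripper_width": finger opening in mm.
Only numpy, scipy, OpenCV 4.12 (cv2) and the standard library are available. Lean on these libraries where they do the work, as an engineer would, in place of code of your own. Each camera call takes 0.05 s, during which the arm holds its last target. There are 200 camera calls.

## Working session

There is one attempt and no reset: what is moved stays moved. The work goes in short steps, Python scripts to look and compute and a shell command to move; the robot and the scene stay as the last step left them, time stands still between calls to the robot, and variables do not carry over. Pictures are saved under pics/ and viewed, about 8 in all and at most 12, crops included, and the job is handed in when it is done.

```bash
mkdir -p pics && python3 - <<'E'
from workcell import telemetry, cams
import cv2, pickle
s=telemetry.state(); print({k:s[k] for k in('time_s','ee_pos','ee_rot','gripper_width')})
d={}
for n in('scene','side','wrist'):
    d[n]=f=cams.grab_frame(n); cv2.imwrite(f'pics/{n}0.png',f['pixels'][:,:,::-1])
pickle.dump(d,open('f0.pkl','wb'))
E
```

```text
{'time_s': 0.0, 'ee_pos': array([ 234.18542797, -524.64507297,  235.11645246]), 'ee_rot': array([-1.79898460e+02, -2.82585166e-03,  2.40522397e+01]), 'gripper_width': 91.21061427303319}
```

View pics/scene0.png

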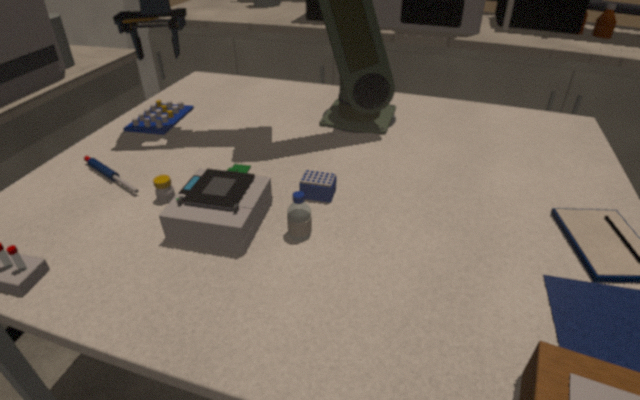

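View pics/side0.png

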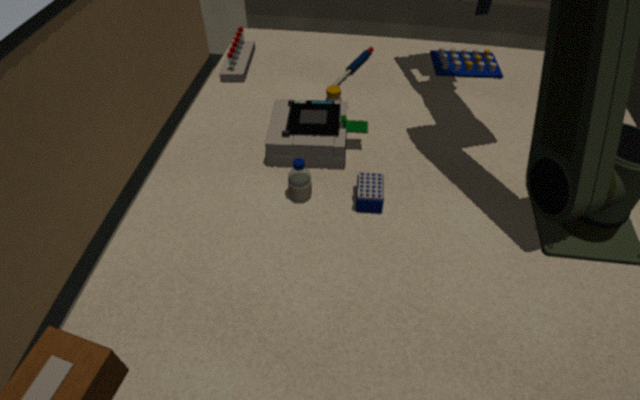

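The scene view shows the reader at about (220,205) with its tab at (238,169), the jar at (163,187), tip box at (318,185) and bottle at (299,215). The side view shows the tab at (356,126). I'll enlarge both around the reader.

```bash
python3 - <<'E'
import pickle,cv2,numpy as np
d=pickle.load(open('f0.pkl','rb'))
a=d['scene']['pixels'][155:255,145:345,::-1]; b=d['side']['pixels'][80:220,255:395,::-1]
a=cv2.resize(a,None,fx=4,fy=4,interpolation=cv2.INTER_CUBIC)
b=cv2.resize(b,None,fx=4,fy=4,interpolation=cv2.INTER_CUBIC)
cv2.imwrite('pics/a.png',cv2.convertScaleAbs(a,alpha=1.4));cv2.imwrite('pics/b.png',cv2.convertScaleAbs(b,alpha=1.4))
E
```

```text
(no output)
```

View pics/a.png

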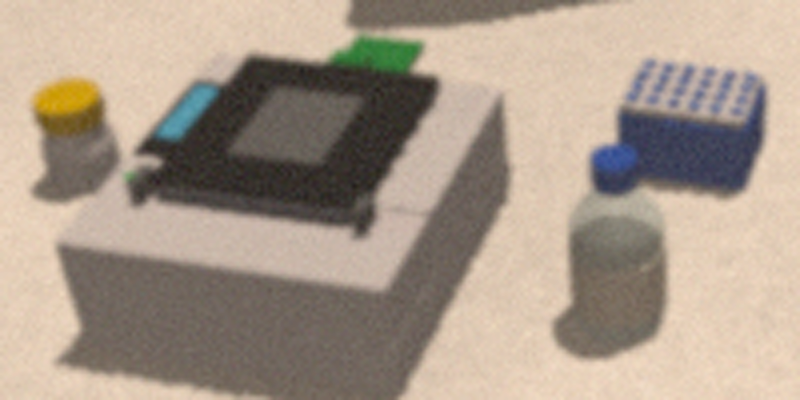

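View pics/b.png

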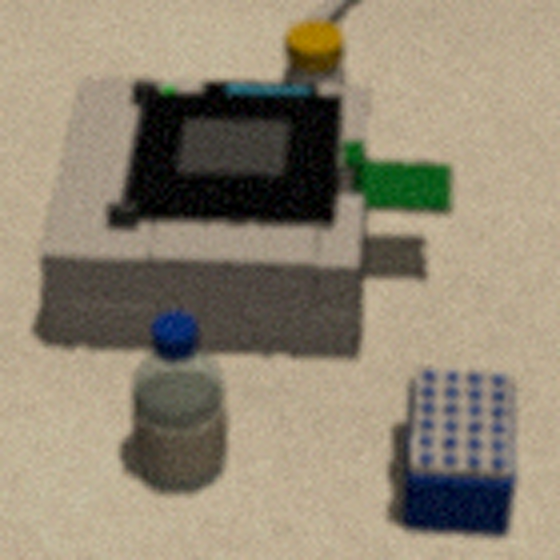

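Scene crop: hull top corners are at (62,245), (387,290) and (500,95), with the tab's front edge at (362,38)–(424,43). Side crop: hull top at (42,257), (363,262), (82,80) and (370,85), with the tab front at (450,163)–(452,210). Next I'll fit the pose.

```bash
cat > h.py <<'E'
import pickle,cv2,numpy as np
from scipy.optimize import least_squares
def proj(f,P): return cv2.projectPoints(np.float64(P).reshape(-1,1,3),f['rvec'],f['tvec'],f['mtx'],f['distortion'])[0].reshape(-1,2)
def R2W(p,P):
    c,s=np.cos(p[2]),np.sin(p[2]); P=np.float64(P).reshape(-1,3)
    return np.c_[p[0]+c*P[:,0]-s*P[:,1],p[1]+s*P[:,0]+c*P[:,1],P[:,2]]
def ray_z(f,uv,z):
    return least_squares(lambda q:(proj(f,[[q[0],q[1],z]])[0]-uv),[400,-100]).x
E
python3 - <<'E'
from h import *
d=pickle.load(open('f0.pkl','rb'))
S=[((100,-85,70),62,245),((100,85,70),387,290),((-75,85,70),500,95),((-125,-21,62),362,38),((-125,21,62),424,43)]
D=[((100,85,70),42,257),((-75,85,70),363,262),((100,-85,70),82,80),((-75,-85,70),370,85),((-125,-21,62),450,163),((-125,21,62),452,210),((-75,85,0),358,355)]
o=lambda L,a,b:(np.array([l[0] for l in L]),np.array([[a+l[1]/4,b+l[2]/4] for l in L]))
s,su=o(S,145,155); e,eu=o(D,255,80)
fun=lambda p:np.r_[proj(d['scene'],R2W(p,s))-su,proj(d['side'],R2W(p,e))-eu].ravel()
r=least_squares(fun,[500,-250,0],loss='soft_l1',x_scale=[10,10,.1]); p=r.x
print(p[:2],np.degrees(p[2])); print(fun(p).reshape(-1,2).round(1).tolist())
for n,P in dict(tab=(-105,0,62),hinge=(55,0,78),edge=(-60,0,72)).items(): print(n,R2W(p,P).round(1))
np.save('p.npy',p)
for n,a,b in (('jar',(69,93,55),(315,33,55)),('bottle',(615,158,100),(177,322,100)),('tip',(693,90,48),(465,420,48))):
    print(n,ray_z(d['scene'],np.array([145+a[0]/4,155+a[1]/4]),a[2]).round(),ray_z(d['side'],np.array([255+b[0]/4,80+b[1]/4]),b[2]).round())
E
```

```text
[ 592.5084911  -156.06930068] 5.227513870841258
[[-1.7, -1.8], [0.6, -1.2], [1.5, -3.1], [-1.0, -2.3], [0.7, -1.7], [-1.0, -0.4], [-0.4, 0.9], [-0.7, -0.7], [-0.9, 0.0], [0.0, -0.2], [-0.1, -0.8], [-0.2, 1.5]]
tab [[ 487.9 -165.6   62. ]]
hinge [[ 647.3 -151.1   78. ]]
edge [[ 532.8 -161.5   72. ]]
jar [ 569. -318.] [ 567. -323.]
bottle [599.  17.] [593.  13.]
tip [455.  10.] [447.   9.]
```

```bash
python3 -m inch '[{"yaw":0.94,"gripper":-1},{"yaw":0.94,"gripper":-1},{"yaw":0.94,"gripper":-1},{"yaw":0.94,"gripper":-1},{"x":0,"gripper":-1}]' 20 && python3 -m inch '[{"x":2.2,"y":-2.7},{"x":2.2,"y":-2.7},{"x":2.2,"y":-2.7},{"x":2.2,"y":-2.7},{"x":2.2,"y":-2.7},{"x":2.2,"y":-2.7},{"x":2.2,"y":-2.7},{"x":2.2,"y":-2.7},{"x":2.2,"y":-2.7},{"x":2.2,"y":-2.7},{"x":2.2,"y":-2.7},{"x":0}]' && python3 - <<'E'
from h import *
from workcell import cams
d={n:cams.grab_frame(n) for n in('wrist','side')}
pickle.dump(d,open('f1.pkl','wb'))
cv2.imwrite('pics/w1.png',d['wrist']['pixels'][:,:,::-1])
p=np.load('p.npy'); f=d['wrist']
print(proj(f,R2W(p,[(-125,-21,62),(-125,21,62),(-75,85,70),(-75,-85,70),(-60,-55,82),(-60,55,82)])).round())
E
```

```text
invalid input
```

```bash
python3 -m inch '[{"x":0,"y":0,"z":0,"yaw":0.94,"gripper":-1},{"x":0,"y":0,"z":0,"yaw":0.94,"gripper":-1},{"x":0,"y":0,"z":0,"yaw":0.94,"gripper":-1},{"x":0,"y":0,"z":0,"yaw":0.94,"gripper":-1},{"x":0,"y":0,"z":0,"yaw":0,"gripper":-1}]' 20; python3 -c "
from workcell import telemetry as t;s=t.state();print(s['time_s'],s['ee_pos'],s['ee_rot'])"
```

```text
time_s: 0.57
ee_pos: [234.3, -525.0, 235.6]
ee_rot: [-180.0, 0.0, 5.2]
force: [-0.4, -0.1, 0.6]
gripper_width: 60.5
0.5667 [ 234.2736893  -524.95125437  235.63953368] [-1.79968050e+02  9.61639374e-03  5.17549615e+00]
```

All keys are required in each row.

```bash
python3 -m inch '[{"x":2.2,"y":-2.7,"z":0,"yaw":0,"gripper":-1},{"x":2.2,"y":-2.7,"z":0,"yaw":0,"gripper":-1},{"x":2.2,"y":-2.7,"z":0,"yaw":0,"gripper":-1},{"x":2.2,"y":-2.7,"z":0,"yaw":0,"gripper":-1},{"x":2.2,"y":-2.7,"z":0,"yaw":0,"gripper":-1},{"x":2.2,"y":-2.7,"z":0,"yaw":0,"gripper":-1},{"x":2.2,"y":-2.7,"z":0,"yaw":0,"gripper":-1},{"x":2.2,"y":-2.7,"z":0,"yaw":0,"gripper":-1},{"x":2.2,"y":-2.7,"z":0,"yaw":0,"gripper":-1},{"x":2.2,"y":-2.7,"z":0,"yaw":0,"gripper":-1},{"x":2.2,"y":-2.7,"z":0,"yaw":0,"gripper":-1},{"x":0,"y":0,"z":0,"yaw":0,"gripper":-1}]' && python3 - <<'E'
from h import *
from workcell import cams
d={n:cams.grab_frame(n) for n in('wrist','side')}
pickle.dump(d,open('f1.pkl','wb'))
cv2.imwrite('pics/w1.png',d['wrist']['pixels'][:,:,::-1])
p=np.load('p.npy'); f=d['wrist']
print(proj(f,R2W(p,[(-125,-21,62),(-125,21,62),(-75,85,70),(-75,-85,70),(-60,-55,82),(-60,55,82)])).round())
E
```

```text
time_s: 1.57
ee_pos: [450.7, -202.8, 235.9]
ee_rot: [-179.9, -0.1, 5.7]
force: [0.0, 0.4, -0.7]
gripper_width: 0.5
[[308. 160.]
 [262. 160.]
 [184. 103.]
 [383. 105.]
 [349.  86.]
 [213.  85.]]
```

View pics/w1.png

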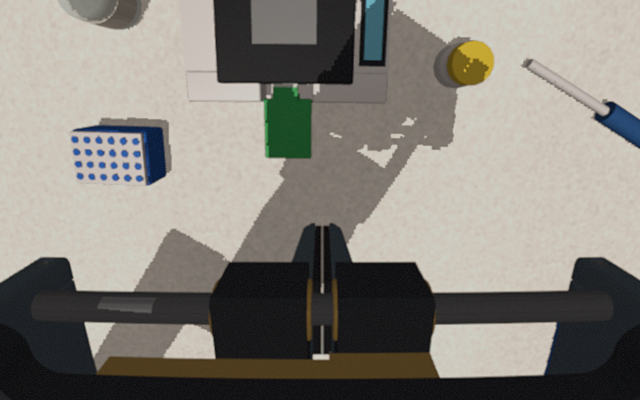

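The wrist view shows the tab front at (265,157)–(311,157), the hull's front top edge at (187,101)–(388,101) and the lid front at (217,82)–(355,82). All are within about 4 px of prediction, so I'll refine with these.

```bash
python3 - <<'E'
from h import *
from workcell import telemetry as t
f=pickle.load(open('f1.pkl','rb'))['wrist']
P=[(-125,-21,62),(-125,21,62),(-75,85,70),(-75,-85,70),(-60,-55,82),(-60,55,82)]
u=np.array([(311,157),(265,157),(187,101),(388,101),(355,82),(217,82)])
fun=lambda p:(proj(f,R2W(p,P))-u).ravel()
p=least_squares(fun,np.load('p.npy'),x_scale=[10,10,.1]).x
print(p,np.degrees(p[2]),fun(p).reshape(-1,2).round(1).tolist()); np.save('p2.npy',p)
s=t.state(); a=np.radians(s['ee_rot'][2])
for n,q in dict(press=(-108,0,62),hinge=(55,0,78)).items():
    w=R2W(p,q)[0]; dx=w-s['ee_pos']; print(n,w.round(1),'tool x,y',(dx[0]*np.cos(a)+dx[1]*np.sin(a)).round(1),(dx[0]*np.sin(a)-dx[1]*np.cos(a)).round(1))
print(s['ee_pos'],s['ee_rot'])
E
```

```text
[ 5.95405278e+02 -1.58993151e+02  9.30716413e-02] 5.3326122386542165 [[1.0, 0.1], [0.7, -0.2], [0.6, -0.5], [-0.9, 0.3], [-1.5, 0.3], [0.3, -0.2]]
press [ 487.9 -169.    62. ] tool x,y 42.8 -33.3
hinge [ 650.2 -153.9   78. ] tool x,y 205.8 -32.8
[ 448.43496422 -206.32360917  235.77407278] [1.79983590e+02 3.87337423e-02 5.51632008e+00]
```

```bash
python3 -m inch '[{"x":1.4,"y":-1.1,"z":0,"yaw":0,"gripper":-1},{"x":1.4,"y":-1.1,"z":0,"yaw":0,"gripper":-1},{"x":1.4,"y":-1.1,"z":0,"yaw":0,"gripper":-1},{"x":0,"y":0,"z":2.5,"yaw":0,"gripper":-1},{"x":0,"y":0,"z":2.5,"yaw":0,"gripper":-1},{"x":0,"y":0,"z":2.5,"yaw":0,"gripper":-1},{"x":0,"y":0,"z":2.5,"yaw":0,"gripper":-1},{"x":0,"y":0,"z":2.0,"yaw":0,"gripper":-1},{"x":0,"y":0,"z":1.5,"yaw":0,"gripper":-1},{"x":0,"y":0,"z":0,"yaw":0,"gripper":-1},{"x":0,"y":0,"z":0,"yaw":0,"gripper":-1}]' && python3 - <<'E'
from h import *
from workcell import cams
d={n:cams.grab_frame(n) for n in('wrist','side')}
w=d['wrist']['pixels'][100:400,150:500,::-1]; s=cv2.resize(d['side']['pixels'][40:190,255:430,::-1],(350,300))
cv2.imwrite('pics/m2.png',np.hstack([w,s]))
E
python3 -c "
from workcell import telemetry as t;s=t.state();print(s['ee_pos'],s['force'])"
```

```text
time_s: 2.58
ee_pos: [486.1, -171.5, 100.6]
ee_rot: [-180.0, 0.1, 5.2]
force: [0.3, -0.2, 0.5]
gripper_width: 0.5
[ 487.47636349 -171.52795392  102.01450731] [ 0.10913874 -0.82759976  0.26488396]
```

View pics/m2.png

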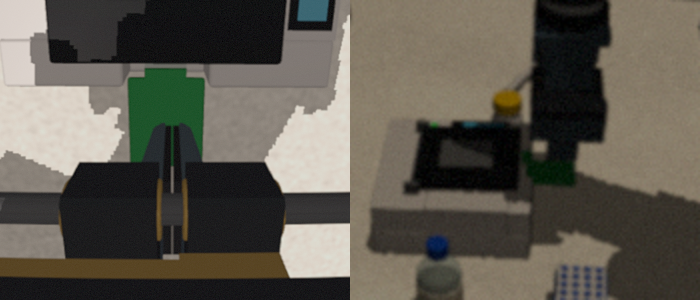

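The fingertips are centred over the tab, with the tip at about z=79. Now I'll press slowly.

```bash
python3 -m inch '[{"x":0,"y":0,"z":0.5,"yaw":0,"gripper":-1},{"x":0,"y":0,"z":0.5,"yaw":0,"gripper":-1},{"x":0,"y":0,"z":0.4,"yaw":0,"gripper":-1},{"x":0,"y":0,"z":0.3,"yaw":0,"gripper":-1},{"x":0,"y":0,"z":0.3,"yaw":0,"gripper":-1},{"x":0,"y":0,"z":0.3,"yaw":0,"gripper":-1},{"x":0,"y":0,"z":0.3,"yaw":0,"gripper":-1},{"x":0,"y":0,"z":0,"yaw":0,"gripper":-1},{"x":0,"y":0,"z":0,"yaw":0,"gripper":-1},{"x":0,"y":0,"z":0,"yaw":0,"gripper":-1}]' && python3 - <<'E'
from h import *
from workcell import cams
d={n:cams.grab_frame(n) for n in('scene','side')}
w=cv2.resize(d['scene']['pixels'][90:240,150:325,::-1],(350,300)); s=cv2.resize(d['side']['pixels'][40:190,255:430,::-1],(350,300))
cv2.imwrite('pics/m3.png',cv2.convertScaleAbs(np.hstack([w,s]),alpha=1.4))
E
```

```text
time_s: 3.52
ee_pos: [485.0, -170.6, 75.7]
ee_rot: [-180.0, 0.2, 5.3]
force: [-7.7, -0.5, 11.7]
gripper_width: 0.1
```

View pics/m3.png

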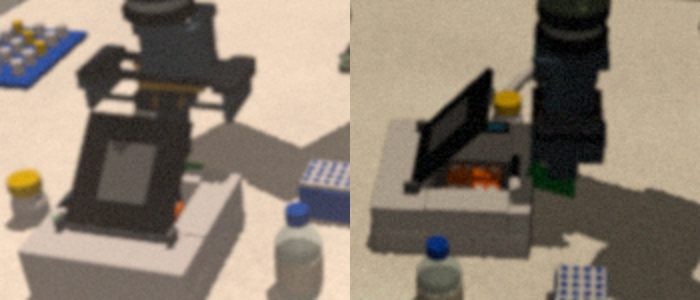

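The lid sprang free, with the orange cassette visible beneath it. I'll raise the tool to lid-pushing height (tip at about 150).

```bash
python3 -m inch '[{"x":0,"y":0,"z":-0.8,"yaw":0,"gripper":-1},{"x":0,"y":0,"z":-1.2,"yaw":0,"gripper":-1},{"x":0,"y":0,"z":-1.5,"yaw":0,"gripper":-1},{"x":0,"y":0,"z":-1.5,"yaw":0,"gripper":-1},{"x":0,"y":0,"z":-1.5,"yaw":0,"gripper":-1},{"x":0,"y":0,"z":-1.5,"yaw":0,"gripper":-1},{"x":0,"y":0,"z":-1.2,"yaw":0,"gripper":-1},{"x":0,"y":0,"z":-0.5,"yaw":0,"gripper":-1},{"x":0,"y":0,"z":0,"yaw":0,"gripper":-1},{"x":0,"y":0,"z":0,"yaw":0,"gripper":-1},{"x":0,"y":0,"z":0,"yaw":0,"gripper":-1},{"x":0,"y":0,"z":0,"yaw":0,"gripper":-1}]' && python3 - <<'E'
from h import *
from workcell import cams
f=cams.grab_frame('side'); p=np.load('p2.npy')
s=cv2.resize(f['pixels'][40:190,255:430,::-1],(700,600))
for th in (.9,1.05,1.4):
    c,n=np.cos(th),np.sin(th)
    q=proj(f,R2W(p,[(55-115*c,55,78+115*n),(55,55,78)]))
    q=((q-[255,40])*4).astype(int); cv2.line(s,q[0].tolist(),q[1].tolist(),(0,0,255),1)
cv2.imwrite('pics/m4.png',cv2.convertScaleAbs(s,alpha=1.4))
E
```

```text
time_s: 4.62
ee_pos: [486.5, -170.2, 171.0]
ee_rot: [-180.0, 0.1, 5.3]
force: [0.5, -0.7, -1.2]
gripper_width: 0.5
```

View pics/m4.png

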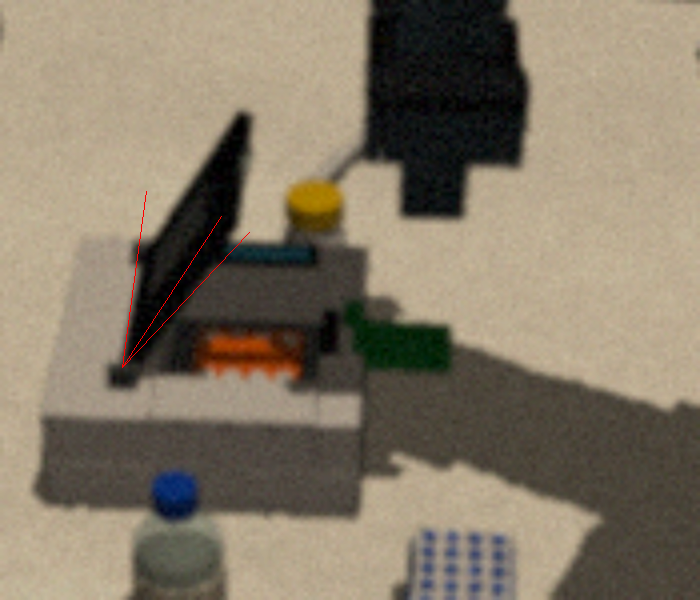

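The lid stands at about 1.05 rad, the tab is back up and the cassette is in place. Next I'll approach and push slowly.

```bash
python3 -m inch '[{"x":2,"y":0,"z":0,"yaw":0,"gripper":-1},{"x":2,"y":0,"z":0,"yaw":0,"gripper":-1},{"x":2,"y":0,"z":0,"yaw":0,"gripper":-1},{"x":1.5,"y":0,"z":0,"yaw":0,"gripper":-1},{"x":0.5,"y":0,"z":0,"yaw":0,"gripper":-1},{"x":0.4,"y":0,"z":0,"yaw":0,"gripper":-1},{"x":0.4,"y":0,"z":0,"yaw":0,"gripper":-1},{"x":0.4,"y":0,"z":0,"yaw":0,"gripper":-1},{"x":0.4,"y":0,"z":0,"yaw":0,"gripper":-1},{"x":0.4,"y":0,"z":0,"yaw":0,"gripper":-1},{"x":0.4,"y":0,"z":0,"yaw":0,"gripper":-1},{"x":0.4,"y":0,"z":0,"yaw":0,"gripper":-1}]' && python3 -m inch '[{"x":0.4,"y":0,"z":0,"yaw":0,"gripper":-1},{"x":0.4,"y":0,"z":0,"yaw":0,"gripper":-1},{"x":0.4,"y":0,"z":0,"yaw":0,"gripper":-1},{"x":0.4,"y":0,"z":0,"yaw":0,"gripper":-1},{"x":0.4,"y":0,"z":0,"yaw":0,"gripper":-1},{"x":0.4,"y":0,"z":0,"yaw":0,"gripper":-1},{"x":0.4,"y":0,"z":0,"yaw":0,"gripper":-1},{"x":0.4,"y":0,"z":0,"yaw":0,"gripper":-1},{"x":0,"y":0,"z":0,"yaw":0,"gripper":-1}]' && python3 - <<'E'
from h import *
from workcell import cams
f=cams.grab_frame('side')
cv2.imwrite('pics/m5.png',cv2.convertScaleAbs(cv2.resize(f['pixels'][40:190,255:430,::-1],(525,450)),alpha=1.4))
E
```

```text
time_s: 5.67
ee_pos: [594.8, -160.6, 172.1]
ee_rot: [180.0, -0.0, 5.2]
force: [-0.7, 0.6, -0.2]
gripper_width: 0.4
time_s: 6.42
ee_pos: [627.3, -157.6, 171.8]
ee_rot: [180.0, -0.0, 5.3]
force: [-0.3, -0.3, -0.0]
gripper_width: 0.3
```

View pics/m5.png

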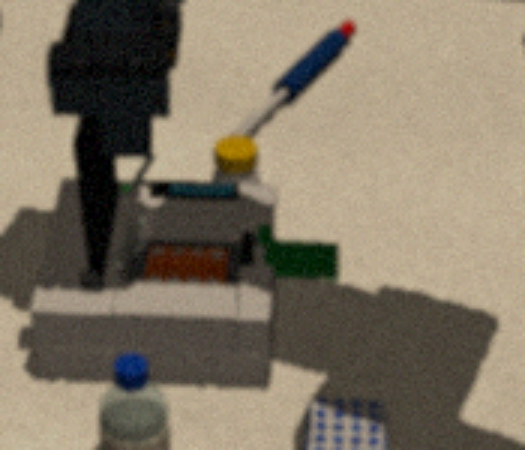

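The lid is about upright, with its edge at (92,125) in the crop. I'll push on past it and let it fall.

```bash
python3 -m inch '[{"x":0.4,"y":0,"z":0,"yaw":0,"gripper":-1},{"x":0.4,"y":0,"z":0,"yaw":0,"gripper":-1},{"x":0.4,"y":0,"z":0,"yaw":0,"gripper":-1},{"x":0.4,"y":0,"z":0,"yaw":0,"gripper":-1},{"x":0.4,"y":0,"z":0,"yaw":0,"gripper":-1},{"x":0.4,"y":0,"z":0,"yaw":0,"gripper":-1},{"x":0.3,"y":0,"z":0,"yaw":0,"gripper":-1},{"x":0,"y":0,"z":0,"yaw":0,"gripper":-1},{"x":0,"y":0,"z":0,"yaw":0,"gripper":-1},{"x":0,"y":0,"z":0,"yaw":0,"gripper":-1},{"x":0,"y":0,"z":0,"yaw":0,"gripper":-1},{"x":0,"y":0,"z":0,"yaw":0,"gripper":-1}]' && python3 -m inch '[{"x":-1,"y":0,"z":0,"yaw":0,"gripper":-1},{"x":-2,"y":0,"z":0,"yaw":0,"gripper":-1},{"x":-2.5,"y":0,"z":0,"yaw":0,"gripper":-1},{"x":-2.5,"y":0,"z":0,"yaw":0,"gripper":-1},{"x":-2.5,"y":0,"z":0,"yaw":0,"gripper":-1},{"x":-2.5,"y":0,"z":0,"yaw":0,"gripper":-1},{"x":-2.5,"y":0,"z":0,"yaw":0,"gripper":-1},{"x":-2,"y":0,"z":-2,"yaw":0,"gripper":-1},{"x":0,"y":0,"z":-2,"yaw":0,"gripper":-1},{"x":0,"y":0,"z":0,"yaw":0,"gripper":-1},{"x":0,"y":0,"z":0,"yaw":0,"gripper":-1},{"x":0,"y":0,"z":0,"yaw":0,"gripper":-1}]' && python3 - <<'E'
from h import *
from workcell import cams
d={n:cams.grab_frame(n) for n in('scene','side')}; f=d['side']; p=np.load('p2.npy')
s=cv2.resize(f['pixels'][40:220,255:395,::-1],None,fx=3,fy=3)
for th in (1.57,1.92):
    c,n=np.cos(th),np.sin(th)
    q=((proj(f,R2W(p,[(55-115*c,55,78+115*n),(55,55,78)]))-[255,40])*3).astype(int); cv2.line(s,q[0].tolist(),q[1].tolist(),(0,0,255),1)
w=cv2.resize(d['scene']['pixels'][120:255,150:345,::-1],(370,256)); w=cv2.copyMakeBorder(w,0,540-256,0,0,0)
cv2.imwrite('pics/m6.png',cv2.convertScaleAbs(np.hstack([w,s]),alpha=1.4))
E
```

```text
time_s: 7.47
ee_pos: [651.8, -155.3, 171.8]
ee_rot: [-180.0, 0.2, 5.3]
force: [-5.0, -0.7, 2.8]
gripper_width: 0.3
time_s: 8.47
ee_pos: [479.4, -171.1, 211.4]
ee_rot: [180.0, -0.0, 5.3]
force: [0.3, 0.5, -0.3]
gripper_width: 0.7
```

View pics/m6.png

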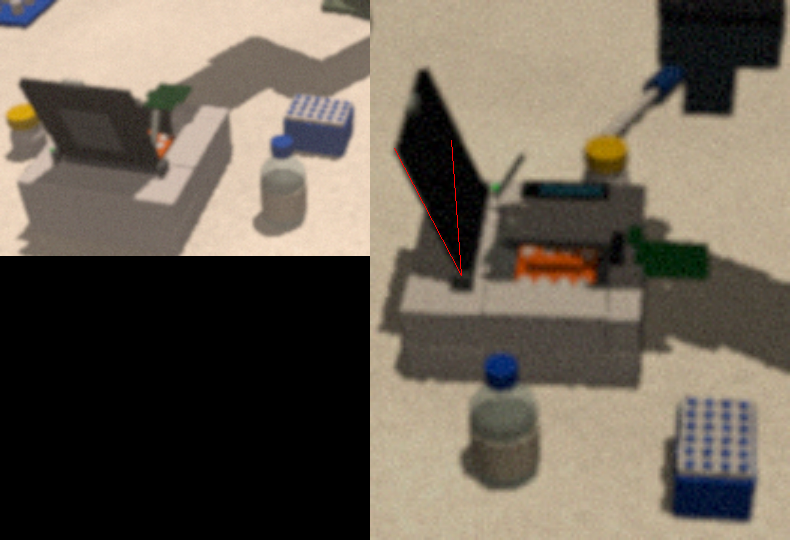

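The lid lies along the 1.92 line, resting on its stop. The tab is up, the cassette and bystanders look undisturbed, and the arm is clear. I'll wait a moment and hand in.

```bash
python3 -m inch '[{"x":0,"y":0,"z":0,"yaw":0,"gripper":-1},{"x":0,"y":0,"z":0,"yaw":0,"gripper":-1},{"x":0,"y":0,"z":0,"yaw":0,"gripper":-1},{"x":0,"y":0,"z":0,"yaw":0,"gripper":-1},{"x":0,"y":0,"z":0,"yaw":0,"gripper":-1},{"x":0,"y":0,"z":0,"yaw":0,"gripper":-1}]' && python3 -c "
from workcell import env;print(env.job_done())"
```

```text
time_s: 9.07
ee_pos: [479.0, -171.2, 211.9]
ee_rot: [180.0, 0.0, 5.3]
force: [0.1, 0.5, -0.1]
gripper_width: 0.7
the job is handed in; nothing more can be done
None
```

The reader is open and the job was handed in at about 9 s on the robot's clock. I pressed the green tab with the closed fingertips, and the lid sprang up to about 1.05 rad by itself. I then pushed it slowly past upright and backed the arm away.

- **Lid and tab:** the last side picture shows the lid along the drawn 1.92 rad (fully open) line and the tab back up. I judged both by eye.
- **Cassette and bystanders:** the cassette is in its well, and the bottle, jar and tip box look undisturbed. I did not measure their final positions.
- **Forces:** the arm is clear, with the wrist force at about zero. The most I saw was about 14 N, at the end of the tab press.
- **Disagreements:** the first reader position was about 4 mm off, and I corrected it from the wrist camera. The very first move command was refused because each row needs all five values; nothing moved.

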